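# Put the camera lenses away in their storage cups

### The arm

A 7-joint arm with a two-finger parallel gripper is mounted at the origin on the work surface. World frame = base frame: x ahead of the robot, y to its left, z up, the work surface at z = 0. Lengths are in m, angles in rad, forces in N, time in s.
With the tool pointing down it reaches from about 0.425 to 0.925 m from the base axis. Payload 6.8 kg.
Tool frame: the origin (TCP) lies on the centre line of the jaws, within the pads' length; the fingertips stand 17 mm ahead of it and the grasp point (between the pads) lies 2 mm behind it; z points along the fingers, x is the direction in which the jaws open and shut, and the axes are right-handed (so a half turn about z gives the same grasp; the last joint's range is limited). The gripper opens to 85 mm and grips with 20 to 120 N. Pads are 22 mm wide; open, the fingers measure 114 mm over their backs; the gripper's body (76 mm by 85 mm) begins 54 mm behind the grasp point. The pads swing forward as they close: fully open they stand 13 mm farther back than shut.
Start: joints at [-1.313, 0.477, 0.022, 1.555, -0.011, 1.109, -0.083], TCP at [0.241, 0.63, 0.248] pointing down, gripper open.
Joint ranges: [-2.96, 2.96], [-0.34, 2.1], [-1.41, 1.46], [0.24, 2.44], [-1.37, 4.51], [0.17, 1.92], [-2.96, 2.96]. Speed limits (rad/s): [2.39, 2.39, 3.14, 3.14, 3.14, 3.14, 3.14].

### API

Orientations are given as a rotation vector (axis times angle).
In Python, from bench import r gives the robot as it stands.
- The arm moves only by the tool arm_command, never from a script. Its argument "increments" is a list of rows, each a list of 3 entries, a list of its own where there are three numbers: the shift along the world's x, y, z in m, then the turn, a rotation vector about the world's x, y, z in rad, then the opening in per cent of the stroke, from 0 (shut) to 100 (fully open). A call has 1 to 10 rows; each row is the pose to reach, as a shift and turn from the pose commanded when the call began; what a row does not reach only later rows make up. A row lasts 1/10 s, in which the tool goes at most 50 mm and 8.59 degrees, less where a joint would pass 70% of its speed; a pose out of reach is approached as far as the arm can. A call with a gripper value outside its range is refused whole. The fingers move at their own pace and stop on an object; "newtons" is the grip in N (left out, the last holds). Time passes only in rows, so rows that repeat a pose let the fingers close. It gives the time, the measured TCP pose, the force and the opening at its end, in the units of the state.
- r.get_obs(): the state, without advancing time (a new reading comes with each control period).
- r.grab_frame(name): name is "side" or "top"; returns the picture (480x640x3 uint8, blue, green, red); there is no depth.
- r.camera_model(name): a dict with "camera_matrix" (3x3 intrinsics, pixels), "camera_from_world" (4x4, takes a point from world to camera coordinates). Camera axes: x right, y down, z forward; pixel columns grow to the right and rows downward; lengths in m; the calibration is good to about 2 mm. A picture is of the moment at which its call begins. camera_model takes no time and is no camera call.
- r.hand_in(): hands the job in, once; it reports no verdict.
The state is a dict: "clock": time; "joints": joint angles; "qvel": joint speeds; "tau": joint torques, N m; "tcp_pos": TCP position; "orientation": TCP orientation; "contact_force": force on the tool from outside, world axes, zero at the start; "moment": the same for the moment, N m; "grip_width": finger opening in m.
Only numpy, scipy, OpenCV 4.12 (cv2) and the standard library are available. Lean on these libraries where they do the work, as an engineer would, in place of code of your own. Each camera call takes 0.05 s, during which the arm holds its last target. There are 200 camera calls.

### The job

Put the four black camera lenses away, one after another, each standing upright on the floor of the round grey storage cup made for it: the slimmest lens in the smallest cup, and so on up to the widest lens in the largest cup. Set each lens down into its cup rather than dropping it, and tip none over. Leave the jar of wipes and the yellow multimeter where they are.

Things in the scene. Friction and masses are not known exactly. Their poses are not given: they have to be found in the camera images.
- lens_28: Loose black camera lens, a plain upright cylinder 28 mm in diameter and 60 mm tall, the slimmest of the four; dark glass on top, thin steel mount at the foot, ribbed ring below mid-height. Stands upright on the bench (z = 0). Origin: centre of its underside; z up along its axis.
- lens_40: Loose black camera lens, a plain upright cylinder 40 mm in diameter and 85 mm tall, the second slimmest and the tallest of the four; dark glass on top, thin steel mount at the foot, ribbed ring below mid-height. Stands upright on the bench (z = 0). Origin: centre of its underside; z up along its axis.
- lens_52: Loose black camera lens, a plain upright cylinder 52 mm in diameter and 72 mm tall, the second widest of the four; dark glass on top, thin steel mount at the foot, ribbed ring below mid-height. Stands upright on the bench (z = 0). Origin: centre of its underside; z up along its axis.
- lens_64: Loose black camera lens, a plain upright cylinder 64 mm in diameter and 62 mm tall, the widest of the four; dark glass on top, thin steel mount at the foot, ribbed ring below mid-height. Stands upright on the bench (z = 0). Origin: centre of its underside; z up along its axis.
- cup_28: The smallest of four round open storage cups of grey plastic, fixed to the bench: bore 40 mm, outside diameter 50 mm, wall 5 mm, rim 22 mm above the bench, flat grey inner floor 6 mm above the bench. Meant for the 28 mm lens (12 mm wider than it). Origin: centre of its underside, on the bench; z up.
- cup_40: The second smallest of four round open storage cups of grey plastic, fixed to the bench: bore 52 mm, outside diameter 62 mm, wall 5 mm, rim 22 mm above the bench, flat grey inner floor 6 mm above the bench. Meant for the 40 mm lens (12 mm wider than it). Origin: centre of its underside, on the bench; z up.
- cup_52: The second largest of four round open storage cups of grey plastic, fixed to the bench: bore 64 mm, outside diameter 74 mm, wall 5 mm, rim 22 mm above the bench, flat grey inner floor 6 mm above the bench. Meant for the 52 mm lens (12 mm wider than it). Origin: centre of its underside, on the bench; z up.
- cup_64: The largest of four round open storage cups of grey plastic, fixed to the bench: bore 76 mm, outside diameter 86 mm, wall 5 mm, rim 22 mm above the bench, flat grey inner floor 6 mm above the bench. Meant for the 64 mm lens (12 mm wider than it). Origin: centre of its underside, on the bench; z up.
- wipes_jar: Bystander: upright closed jar of lens wipes with a blue label and white cap, 68 mm in diameter, 100 mm tall, loose. Origin: centre of its underside. Leave it where it is.
- meter: Bystander: yellow hand multimeter lying on its back, 60 mm (its x) by 100 mm (its y) by 31 mm high, black face, loose. Origin: centre of its underside. Leave it where it is.
Things that resemble listed ones, but are neither listed nor needed, are in the scene too. What is shaped like the cup_28 but purple is not meant.

How it is judged:
At the end, for the whole second after the job is handed in: Each lens stands in the cup of its own size: axis within 8 mm of the cup's axis, underside 3 to 10 mm above the bench (on the cup's floor at 6 mm), leaning less than 0.08 rad, released and at rest (horizontal distance between lens_28 and cup_28 below 0.008 m and height (world z) of lens_28 between 0.003 and 0.01 m and angle between each of lens_28, lens_40, lens_52, lens_64's own z axis and vertical below 0.08 rad and linear speed of each of lens_28, lens_40, lens_52, lens_64 below 0.02 m/s and angular speed of each of lens_28, lens_40, lens_52, lens_64 below 0.2 rad/s and horizontal distance between lens_40 and cup_40 below 0.008 m and height (world z) of lens_40 between 0.003 and 0.01 m and horizontal distance between lens_52 and cup_52 below 0.008 m and height (world z) of lens_52 between 0.003 and 0.01 m and horizontal distance between lens_64 and cup_64 below 0.008 m and height (world z) of lens_64 between 0.003 and 0.01 m); the robot touches nothing.
It fails at once if a lens is let go with its underside more than 35 mm above the bench ((height (world z) of lens_28 above 0.035 m and contact force between the fingers and lens_28 below 0.1 N) or (height (world z) of lens_40 above 0.035 m and contact force between the fingers and lens_40 below 0.1 N) or (height (world z) of lens_52 above 0.035 m and contact force between the fingers and lens_52 below 0.1 N) or (height (world z) of lens_64 above 0.035 m and contact force between the fingers and lens_64 below 0.1 N)).
It fails at once if a lens is tipped over (leans more than 0.7 rad) (angle between any of lens_28, lens_40, lens_52, lens_64's own z axis and vertical above 0.7 rad).
It fails at once if the jar of wipes is shifted by more than 15 mm (distance of wipes_jar from where it was at the start of the episode above 0.015 m).
It fails at once if the multimeter is shifted by more than 15 mm (distance of meter from where it was at the start of the episode above 0.015 m).
It also fails if it takes over 120 s, if anything falls off the work surface, if the arm or the gripper's body presses on something with over 40 N, if the wrist force passes 120 N, or if a joint passes its speed limit or range.

## Working session

There is one attempt and no reset: what is moved stays moved. The work goes in short steps, Python scripts to look and compute and a tool call to move; the robot and the scene stay as the last step left them, time stands still between calls to the robot, and variables do not carry over. Pictures are saved under pics/ and viewed, about 12 in all and at most 16, crops included, and the job is handed in when it is done.

Besides the shell and the picture viewer there is one more tool, called after "Call:" as name([rows], argument=value, ...), one row to a line, values as JSON. arm_command: Moves the arm, as the interface text tells. Its arguments: {"type":"object","properties":{"increments":{"type":"array","items":{"type":"array"}},"newtons":{"type":"number"}},"required":["increments"]}

```bash
mkdir -p pics; ls; python3 - <<'E'
from bench import r
import cv2
for n in("top","side"):
    cv2.imwrite(f"pics/{n}0.png",r.grab_frame(n)); m=r.camera_model(n); print(m["camera_matrix"],m["camera_from_world"])
print(r.get_obs())
E
```

```text
pics
[[439.31165234   0.         315.9167423 ]
 [  0.         439.31165234 238.61170101]
 [  0.           0.           1.        ]] [[-0.01510334 -0.99979398 -0.01356049  0.01131825]
 [-0.99780181  0.01594566 -0.06432169  0.50681579]
 [ 0.06452467  0.01255921 -0.99783708  1.06284064]
 [ 0.          0.          0.          1.        ]]
[[507.16097445   0.         318.95432274]
 [  0.         507.16097445 237.36304817]
 [  0.           0.           1.        ]] [[ 0.71205937 -0.70211591  0.00216763 -0.37608097]
 [-0.392566   -0.4006814  -0.82785648  0.22726989]
 [ 0.58211973  0.58863203 -0.56093578  0.93775503]
 [ 0.          0.          0.          1.        ]]
{'clock': 0.1, 'joints': array([-1.31311524,  0.47780095,  0.02238614,  1.55633531, -0.01150418,
        1.10930596, -0.08311882]), 'qvel': array([-2.34694636e-04,  9.28178441e-05, -5.71731958e-04, -4.67286361e-03,
       -2.98020493e-04,  1.24751800e-03,  2.24267308e-04]), 'tau': array([ 5.20555564e-03, -5.97759748e+01,  1.61436148e+00, -2.81954634e+01,
        1.29078139e-02,  4.95762943e-03, -8.47073665e-06]), 'tcp_pos': array([0.24128564, 0.6298638 , 0.24737505]), 'orientation': array([ 2.58754774e+00,  1.77970401e+00, -2.09026625e-03]), 'contact_force': array([ 0.21934705,  0.11310079, -0.22485392]), 'moment': array([ 0.00843431, -0.01110317, -0.02329439]), 'grip_width': 0.08536682822830056}
```

View pics/top0.png

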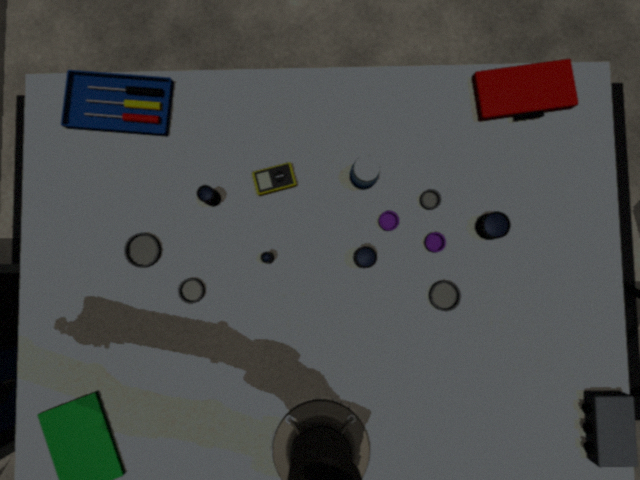

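View pics/side0.png

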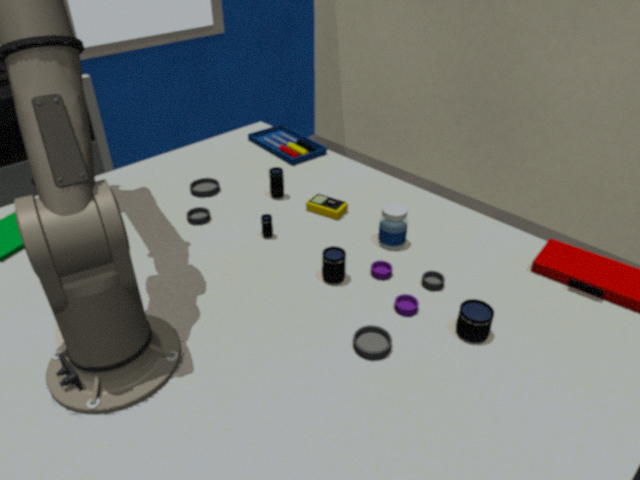

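The top view shows lenses at about (208,195), (267,257), (365,257) and (493,225). The grey cups are at (143,250), (192,290), (430,200) and (444,295), and the purple decoys at (388,220) and (434,242). The jar is at (365,173) and the meter at (275,179). Next I'll segment.

```bash
cat > h.py <<'E'
from bench import r
import cv2, numpy as np
M={n:r.camera_model(n) for n in("top","side")}
def ray(n,uv):
    K,T=M[n]["camera_matrix"],M[n]["camera_from_world"]; R=T[:3,:3]
    d=R.T@np.linalg.solve(K,[uv[0],uv[1],1]); return -R.T@T[:3,3],d
def onplane(n,uv,z):
    c,d=ray(n,uv); return c+d*(z-c[2])/d[2]
def proj(n,p):
    K,T=M[n]["camera_matrix"],M[n]["camera_from_world"]; q=K@(T[:3,:3]@np.array(p)+T[:3,3]); return q[:2]/q[2]
def blobs(img,lo,hi,amin=60):
    m=cv2.inRange(img,lo,hi); k,_,st,c=cv2.connectedComponentsWithStats(m); return m,[(st[i],c[i]) for i in range(1,k) if st[i][4]>=amin]
E
python3 - <<'E'
from h import *
a=cv2.imread("pics/top0.png"); s=cv2.imread("pics/side0.png")
for n,im,box in(("top",a,(110,145,540,325)),("side",s,(170,140,520,370))):
    g=cv2.cvtColor(im,6)
    bg=cv2.medianBlur(im,3)
    m=(g<62).astype(np.uint8); mm=np.zeros_like(m); x0,y0,x1,y1=box; mm[y0:y1,x0:x1]=m[y0:y1,x0:x1]
    k,_,st,c=cv2.connectedComponentsWithStats(mm)
    for i in range(1,k):
        if st[i][4]>40: print(n,st[i],c[i].round(1))
    cv2.imwrite(f"pics/{n}m.png",mm*255)
for name,(u,v) in dict(white=(300,320),cup64in=(143,250),cupwall=(127,250),lens=(365,257),shadow=(220,190)).items(): print(name,a[v,u])
print(cv2.cvtColor(a,6)[250,118:170],cv2.cvtColor(a,6)[257,345:390])
c=[a[y-24:y+24,x-24:x+24] for x,y in((143,250),(192,290),(430,200),(444,295),(208,195),(267,257),(365,257),(493,225))]
c=[cv2.resize(x,None,fx=4,fy=4) for x in c]
cv2.imwrite("pics/crops.png",np.vstack([np.hstack(c[:4]),np.hstack(c[4:])]))
E
```

```text
top [254 163  44  33 705] [276.6 178.8]
top [349 164  30  26 294] [360.6 180.6]
top [196 185  30  22 441] [210. 195.]
top [419 189  22  21 260] [430. 199.]
top [378 210  21  21 344] [388.1 220.4]
top [474 211  37  29 836] [492.2 225.1]
top [124 232  39  36 590] [142.6 249.4]
top [424 232  22  21 363] [434.4 241.8]
top [353 244  24  24 458] [364.9 256.2]
top [260 250  17  14 169] [268.  256.6]
top [178 278  28  26 305] [191.5 290.2]
top [428 280  33  31 408] [444.8 295.1]
top [ 110  301   94   24 1107] [143.  316.7]
side [170 140  29  10 155] [179.6 142.9]
side [251 140  76  25 813] [294.8 150.6]
side [270 168  14  31 345] [276.3 182.9]
side [191 179  29  18 231] [204.6 188.3]
side [322 198  21  11 120] [332.1 203.3]
side [188 208  22  16 189] [198.1 216.5]
side [262 215  10  23 192] [266.7 226. ]
side [379 224  27  22 356] [391.5 237.2]
side [323 247  22  37 718] [333.4 265.4]
side [372 262  19  18 210] [381.1 270.6]
side [424 272  19   9  84] [433.4 275.2]
side [423 279  20  12 122] [432.2 285.8]
side [397 296  20  10 111] [406.7 299.5]
side [ 457  300   36   43 1245] [474.2 321.1]
side [395 304  22  12 136] [405.4 310.9]
side [355 327  35  15 177] [372.5 332. ]
side [354 344  36  16 224] [371.6 353.7]
side [173 354   8  16  44] [177.  362.4]
white [91 90 86]
cup64in [60 65 66]
cupwall [5 2 3]
lens [51 40 32]
shadow [54 61 63]
[91 91 93 87 91 84 61 38 22  3 15 26 47 59 65 63 64 62 65 64 60 63 64 67
 64 65 66 64 62 63 62 64 64 66 66 66 66 61 55 50 34 20 19 36 56 80 89 91
 92 93 93 90] [90 90 89 88 90 91 89 71 46 25 17 16 25 30 31 29 34 37 37 38 39 38 33 29
 29 26 25 21 20 14 11 31 65 83 90 91 90 89 86 86 93 89 91 91 89]
```

View pics/crops.png

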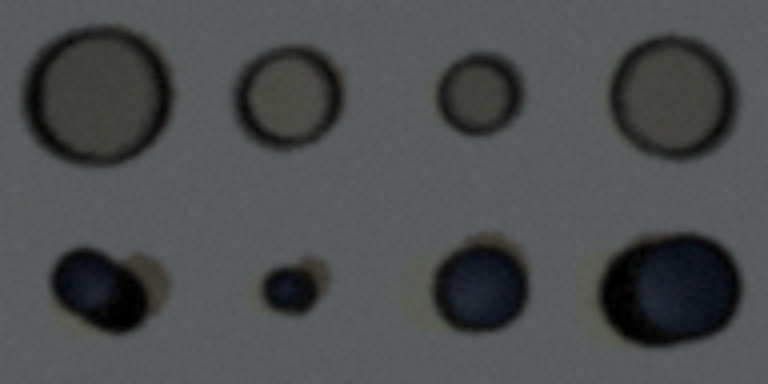

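```bash
cat >> h.py <<'E'
def hull_at(n,im,uv,thr=50,w=30):
    g=cv2.resize(cv2.cvtColor(im,6),None,fx=4,fy=4,interpolation=cv2.INTER_CUBIC)
    u,v=int(uv[0]),int(uv[1]); off=np.array([u-w,v-w]); g=g[(v-w)*4:(v+w)*4,(u-w)*4:(u+w)*4]
    k,l,st,c=cv2.connectedComponentsWithStats((g<thr).astype(np.uint8))
    # component whose bbox-centre is nearest the seed
    i=min((i for i in range(1,k) if st[i][4]>400),key=lambda i:np.hypot(st[i][0]+st[i][2]/2-w*4,st[i][1]+st[i][3]/2-w*4))
    h=cv2.convexHull(cv2.findContours((l==i).astype(np.uint8),0,1)[0][0]); m=cv2.moments(h)
    return (np.array([m["m10"],m["m01"]])/m["m00"]+.5)/4-.5+off, (h[:,0]+.5)/4-.5+off
def tri(a,b):
    A=[];B=[]
    for n,uv in(("top",a),("side",b)):
        c,d=ray(n,uv); d/=np.linalg.norm(d); P=np.eye(3)-np.outer(d,d); A.append(P);B.append(P@c)
    return np.linalg.lstsq(np.vstack(A),np.hstack(B),rcond=None)[0]
E
python3 - <<'E'
from h import *
a=cv2.imread("pics/top0.png"); s=cv2.imread("pics/side0.png")
L={"28":((267,257),(266,226),.060),"40":((208,195),(276,183),.085),"52":((365,257),(333,265),.072),"64":((493,225),(474,321),.062)}
C={"28":((430,200),(432,281)),"40":((192,290),(198,216)),"52":((444,295),(372,343)),"64":((143,250),(204,188))}
for k,(t,q,h) in L.items():
    ct,ht=hull_at("top",a,t,48); cs,hs=hull_at("side",s,q,48)
    print("lens",k,"top",onplane("top",ct,h*.53)[:2].round(4),"side",onplane("side",cs,h*.5)[:2].round(4),"tri",tri(ct,cs).round(4))
for k,(t,q) in C.items():
    ct,ht=hull_at("top",a,t,55); cs,hs=hull_at("side",s,q,55)
    print("cup",k,"top",onplane("top",ct,.016)[:2].round(4),"dia",np.ptp(ht,0)/439*1.04,"side",onplane("side",cs,.012)[:2].round(4))
for n,t in(("jar",(365,173)),("meter",(275,179)),("pur",(388,220)),("pur",(434,242))): print(n,onplane("top",t,.02)[:2].round(3))
E
```

```text
lens 28 top [0.4633 0.1212] side [0.4645 0.1209] tri [0.4638 0.121  0.0303]
lens 40 top [0.614 0.26 ] side [0.6155 0.259 ] tri [0.6152 0.2601 0.0422]
lens 52 top [ 0.4606 -0.1134] side [ 0.4616 -0.113 ] tri [ 0.4607 -0.1136  0.0368]
lens 64 top [ 0.5315 -0.4222] side [ 0.5327 -0.423 ] tri [ 0.5319 -0.4231  0.0315]
cup 28 top [ 0.5996 -0.2782] dia [0.05034169 0.04797267] side [ 0.5871 -0.2902]
cup 40 top [0.3857 0.3095] dia [0.06396355 0.06041002] side [0.3938 0.3263]
cup 52 top [ 0.3646 -0.3055] dia [0.0752164  0.07284738] side [ 0.3803 -0.2964]
cup 64 top [0.4864 0.4302] dia [0.08883827 0.08173121] side [0.4728 0.4055]
jar [ 0.667 -0.12 ]
meter [0.656 0.102]
pur [ 0.55  -0.174]
pur [ 0.494 -0.284]
```

Lens positions from the two views agree to about 1 mm. By diameter, cup_28 is at (.600,-.278), cup_40 at (.386,.310), cup_52 at (.365,-.305) and cup_64 at (.486,.430). I'll start with lens_40 and keep the tool orientation fixed.

Call:
arm_command([
  [[0.374, -0.37, -0.07], [0, 0, 0], 100],
  [[0.374, -0.37, -0.07], [0, 0, 0], 100],
  [[0.374, -0.37, -0.07], [0, 0, 0], 100],
  [[0.374, -0.37, -0.07], [0, 0, 0], 100],
  [[0.374, -0.37, -0.07], [0, 0, 0], 100],
  [[0.374, -0.37, -0.07], [0, 0, 0], 100],
  [[0.374, -0.37, -0.07], [0, 0, 0], 100],
  [[0.374, -0.37, -0.07], [0, 0, 0], 100],
  [[0.374, -0.37, -0.07], [0, 0, 0], 100],
  [[0.374, -0.37, -0.07], [0, 0, 0], 100],
], newtons=50)

```text
clock: 1.1
tcp_pos: [0.5947, 0.2802, 0.1818]
orientation: [-2.588, -1.781, 0.001]
contact_force: [0.0, 0.7, 0.4]
grip_width: 0.0855
```

Call:
arm_command([
  [[0, 0, 0], [0, 0, 0], 100],
  [[0, 0, 0], [0, 0, 0], 100],
  [[0, 0, 0], [0, 0, 0], 100],
])

```text
clock: 1.4
tcp_pos: [0.5927, 0.2832, 0.182]
orientation: [-2.586, -1.782, 0.001]
contact_force: [-0.5, 0.8, 0.4]
grip_width: 0.0857
```

Call:
arm_command([
  [[0.022, -0.023, 0], [0, 0, 0], 100],
  [[0.022, -0.023, 0], [0, 0, 0], 100],
  [[0.022, -0.023, -0.03], [0, 0, 0], 100],
  [[0.022, -0.023, -0.06], [0, 0, 0], 100],
  [[0.022, -0.023, -0.06], [0, 0, 0], 100],
])

```text
clock: 1.9
tcp_pos: [0.6118, 0.2596, 0.1184]
orientation: [-2.584, -1.783, 0.012]
contact_force: [-0.5, 0.4, -0.4]
grip_width: 0.0852
```

```bash
python3 - <<'E'
from h import *
a=r.grab_frame("top");s=r.grab_frame("side")
cv2.imwrite("pics/c1.png",np.hstack([cv2.resize(a[145:245,158:258],None,fx=4,fy=4),cv2.resize(s[130:230,226:326],None,fx=4,fy=4)])); print(r.get_obs()["tcp_pos"])
E
```

```text
[0.61490194 0.26010375 0.12260061]
```

View pics/c1.png

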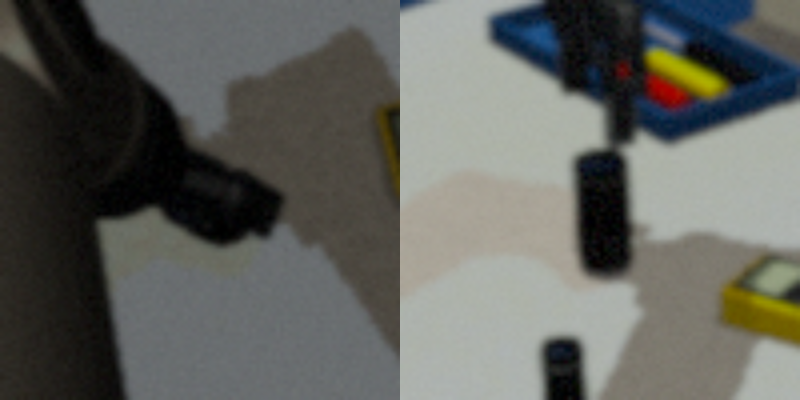

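The jaws straddle the lens: in the right crop the fingertips are at (572,90) and (622,140), with the lens top at (602,165). Descend and close.

Call:
arm_command([
  [[0, 0, -0.02], [0, 0, 0], 100],
  [[0, 0, -0.04], [0, 0, 0], 100],
  [[0, 0, -0.06], [0, 0, 0], 100],
  [[0, 0, -0.062], [0, 0, 0], 100],
  [[0, 0, -0.062], [0, 0, 0], 0],
  [[0, 0, -0.062], [0, 0, 0], 0],
  [[0, 0, -0.062], [0, 0, 0], 0],
  [[0, 0, -0.062], [0, 0, 0], 0],
  [[0, 0, -0.062], [0, 0, 0], 0],
  [[0, 0, -0.062], [0, 0, 0], 0],
])

```text
clock: 3.0
tcp_pos: [0.6167, 0.2592, 0.0621]
orientation: [2.588, 1.78, 0.004]
contact_force: [-1.1, -0.4, 6.2]
grip_width: 0.0387
```

Call:
arm_command([
  [[0, 0, 0], [0, 0, 0], 0],
  [[0, 0, 0], [0, 0, 0], 0],
])

```text
clock: 3.2
tcp_pos: [0.6167, 0.2592, 0.0621]
orientation: [2.588, 1.78, 0.004]
contact_force: [-1.6, -0.1, 6.3]
grip_width: 0.0391
```

Call:
arm_command([
  [[0, 0, 0.02], [0, 0, 0], 0],
  [[0, 0, 0.05], [0, 0, 0], 0],
  [[0, 0, 0.08], [0, 0, 0], 0],
  [[-0.04, 0.01, 0.08], [0, 0, 0], 0],
  [[-0.08, 0.02, 0.08], [0, 0, 0], 0],
  [[-0.12, 0.03, 0.08], [0, 0, 0], 0],
  [[-0.16, 0.04, 0.08], [0, 0, 0], 0],
  [[-0.2, 0.045, 0.08], [0, 0, 0], 0],
  [[-0.23, 0.051, 0.08], [0, 0, 0], 0],
  [[-0.23, 0.051, 0.08], [0, 0, 0], 0],
])

```text
clock: 4.2
tcp_pos: [0.3811, 0.3106, 0.1403]
orientation: [-2.582, -1.787, 0.004]
contact_force: [0.3, -0.3, -1.8]
grip_width: 0.0393
```

Call:
arm_command([
  [[0, 0, 0], [0, 0, 0], 0],
  [[0, 0, 0], [0, 0, 0], 0],
  [[0, 0, 0], [0, 0, 0], 0],
])

```text
clock: 4.5
tcp_pos: [0.387, 0.3094, 0.1405]
orientation: [2.59, 1.778, 0.001]
contact_force: [0.4, 0.3, -1.5]
grip_width: 0.0389
```

```bash
python3 - <<'E'
from h import *
a=r.grab_frame("top");s=r.grab_frame("side")
cv2.imwrite("pics/c2.png",np.hstack([cv2.resize(a[240:340,142:242],None,fx=4,fy=4),cv2.resize(s[140:240,148:248],None,fx=4,fy=4)])); print(r.get_obs()["tcp_pos"])
E
```

```text
[0.38668178 0.30940163 0.14030057]
```

View pics/c2.png

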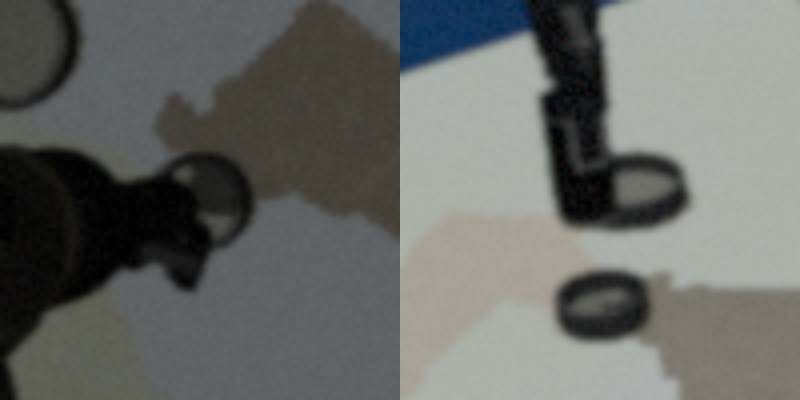

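The lens hangs above cup_40: lens foot at side px ~(195,194), cup rim centre ~(198.5,211.5). I'll compare these with predicted projections.

```bash
python3 - <<'E'
from h import *
print(proj("side",[.3867,.3094,.0783]),proj("side",[.386,.3095,.022]),proj("side",[.386,.3095,.0]),proj("side",[.386,.3095,.011]))
s=cv2.imread("pics/side0.png")
for k,q,d,p in(("28",(432,281),.05,(.5996,-.2782)),("40",(198,216),.062,(.3857,.3095)),("52",(372,343),.074,(.3646,-.3055)),("64",(204,188),.086,(.4864,.4302))):
    g=cv2.cvtColor(s,6); w=24; u,v=q; c=g[v-w:v+w,u-w:u+w]; m=(c<66).astype(np.uint8); k_,l,st,ce=cv2.connectedComponentsWithStats(m)
    big=[i for i in range(1,k_) if st[i][4]>50]; pts=np.argwhere(np.isin(l,big))[:,::-1].astype(np.int32)
    h=cv2.convexHull(pts); M_=cv2.moments(h); x0,y0,ww,hh=cv2.boundingRect(h)
    t=np.linspace(0,6.283,60); pp=np.array([proj("side",[p[0]+d/2*np.cos(a),p[1]+d/2*np.sin(a),z]) for a in t for z in(0,.022)])
    M2=cv2.moments(cv2.convexHull(pp.astype(np.float32)))
    cm=np.array([M_["m10"],M_["m01"]])/M_["m00"]+[u-w,v-w]; cp=np.array([M2["m10"],M2["m01"]])/M2["m00"]
    dp=onplane("side",cm,.012)-onplane("side",cp,.012)
    print(k,"meas",cm.round(1),(ww,hh),"pred",cp.round(1),np.ptp(pp,0).round(1),"dxy mm",(dp[:2]*1000).round(1))
E
```

```text
[195.07709428 193.18743537] [197.71814008 212.05463446] [198.81281666 219.15631233] [198.26800159 215.62184269]
28 meas [425.8 287.4] (35, 33) pred [430.8 280.3] [24.3 22.1] dxy mm [-28.   -6.8]
40 meas [201.  206.9] (30, 33) pred [198.1 215.8] [25.  19.4] dxy mm [31.2 33.4]
52 meas [371.9 343.1] (37, 33) pred [370.6 341.6] [39.7 36.7] dxy mm [-1.2 -4.2]
64 meas [204.6 187.5] (29, 18) pred [204.3 187.4] [31.2 20.9] dxy mm [ 0.3 -1.4]
```

Predictions match the image (lens foot and cup rim both within 1 px). Lower.

Call:
arm_command([
  [[0, 0, -0.02], [0, 0, 0], 0],
  [[0, 0, -0.04], [0, 0, 0], 0],
  [[0, 0, -0.05], [0, 0, 0], 0],
  [[0, 0, -0.06], [0, 0, 0], 0],
  [[0, 0, -0.065], [0, 0, 0], 0],
  [[0, 0, -0.07], [0, 0, 0], 0],
  [[0, 0, -0.071], [0, 0, 0], 0],
  [[0, 0, -0.071], [0, 0, 0], 0],
  [[0, 0, -0.071], [0, 0, 0], 0],
  [[0, 0, -0.071], [0, 0, 0], 0],
])

```text
clock: 5.6
tcp_pos: [0.386, 0.31, 0.0697]
orientation: [-2.588, -1.78, -0.001]
contact_force: [0.1, -0.9, -1.9]
grip_width: 0.0392
```

```bash
python3 - <<'E'
from h import *
s=r.grab_frame("side")
cv2.imwrite("pics/c3.png",cv2.resize(s[140:240,148:248],None,fx=4,fy=4)); print(r.get_obs()["tcp_pos"],r.get_obs()["contact_force"])
E
```

```text
[0.38593014 0.30994053 0.06967819] [ 0.04040093  0.20809808 -1.82890263]
```

View pics/c3.png

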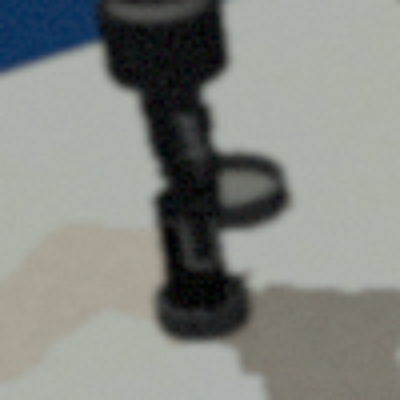

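The lens is inside the cup at crop (200,290), about 1.5 mm above its floor. I'll lower that last bit, open and rise.

Call:
arm_command([
  [[0, 0, -0.001], [0, 0, 0], 0],
  [[0, 0, -0.0015], [0, 0, 0], 0],
  [[0, 0, -0.0015], [0, 0, 0], 55],
  [[0, 0, -0.0015], [0, 0, 0], 60],
  [[0, 0, -0.0015], [0, 0, 0], 80],
  [[0, 0, -0.0015], [0, 0, 0], 80],
  [[0, 0, 0.02], [0, 0, 0], 80],
  [[0, 0, 0.05], [0, 0, 0], 80],
  [[0, 0, 0.1], [0, 0, 0], 100],
  [[0, 0, 0.1], [0, 0, 0], 100],
])

```text
clock: 6.65
tcp_pos: [0.3887, 0.3123, 0.1749]
orientation: [-2.587, -1.778, -0.016]
contact_force: [1.4, 0.4, 0.0]
grip_width: 0.0858
```

Call:
arm_command([
  [[0.02, -0.05, 0.01], [0, 0, 0], 100],
  [[0.04, -0.1, 0.01], [0, 0, 0], 100],
  [[0.06, -0.145, 0.01], [0, 0, 0], 100],
  [[0.078, -0.189, 0.01], [0, 0, 0], 100],
  [[0.078, -0.189, 0.01], [0, 0, 0], 100],
  [[0.078, -0.189, 0.01], [0, 0, 0], 100],
  [[0.078, -0.189, 0.01], [0, 0, 0], 100],
])

```text
clock: 7.35
tcp_pos: [0.4633, 0.1221, 0.1792]
orientation: [-2.587, -1.782, 0.0]
contact_force: [-0.4, 0.0, -0.2]
grip_width: 0.0855
```

```bash
python3 - <<'E'
from h import *
a=r.grab_frame("top");s=r.grab_frame("side")
cv2.imwrite("pics/c4.png",np.hstack([cv2.resize(a[210:310,172:302],None,fx=3,fy=3),cv2.resize(s[150:250,168:298],None,fx=3,fy=3)])); print(r.get_obs()["tcp_pos"])
E
```

```text
[0.46320251 0.12265778 0.17919169]
```

View pics/c4.png

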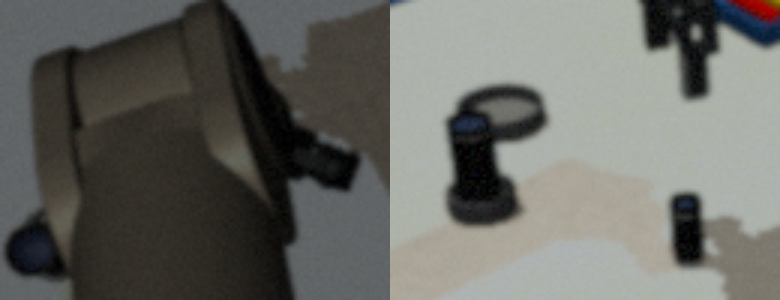

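lens_40 stands in its cup, at crop (480,160). Next is lens_28 at (.464,.121).

Call:
arm_command([
  [[0.0008, -0.0015, -0.04], [0, 0, 0], 70],
  [[0.0008, -0.0015, -0.07], [0, 0, 0], 70],
  [[0.0008, -0.0015, -0.1], [0, 0, 0], 70],
  [[0.0008, -0.0015, -0.12], [0, 0, 0], 70],
  [[0.0008, -0.0015, -0.137], [0, 0, 0], 70],
  [[0.0008, -0.0015, -0.137], [0, 0, 0], 70],
  [[0.0008, -0.0015, -0.137], [0, 0, 0], 50],
  [[0.0008, -0.0015, -0.137], [0, 0, 0], 40],
  [[0.0008, -0.0015, -0.137], [0, 0, 0], 0],
  [[0.0008, -0.0015, -0.137], [0, 0, 0], 0],
], newtons=40)

```text
clock: 8.45
tcp_pos: [0.4653, 0.1199, 0.0434]
orientation: [2.588, 1.781, 0.003]
contact_force: [-0.7, 0.4, 6.4]
grip_width: 0.0268
```

Call:
arm_command([
  [[0, 0, 0], [0, 0, 0], 0],
  [[0, 0, 0], [0, 0, 0], 0],
  [[0, 0, 0], [0, 0, 0], 0],
  [[0, 0, 0], [0, 0, 0], 0],
  [[0, 0, 0], [0, 0, 0], 0],
])

```text
clock: 8.95
tcp_pos: [0.4653, 0.1199, 0.0434]
orientation: [-2.588, -1.78, -0.003]
contact_force: [-1.1, 1.9, 6.7]
grip_width: 0.027
```

Call:
arm_command([
  [[0, 0, 0.02], [0, 0, 0], 0],
  [[0, 0, 0.05], [0, 0, 0], 0],
  [[0, 0, 0.1], [0, 0, 0], 0],
  [[0.01, -0.045, 0.12], [0, 0, 0], 0],
  [[0.03, -0.09, 0.12], [0, 0, 0], 0],
  [[0.045, -0.135, 0.12], [0, 0, 0], 0],
  [[0.06, -0.18, 0.12], [0, 0, 0], 0],
  [[0.075, -0.225, 0.12], [0, 0, 0], 0],
  [[0.09, -0.265, 0.12], [0, 0, 0], 0],
  [[0.105, -0.31, 0.12], [0, 0, 0], 0],
])

```text
clock: 9.95
tcp_pos: [0.5699, -0.1919, 0.1626]
orientation: [-2.588, -1.781, -0.001]
contact_force: [0.3, 0.5, -0.9]
grip_width: 0.0268
```

Call:
arm_command([
  [[0.015, -0.044, 0], [0, 0, 0], 0],
  [[0.03, -0.088, 0], [0, 0, 0], 0],
  [[0.03, -0.088, 0], [0, 0, 0], 0],
  [[0.03, -0.088, 0], [0, 0, 0], 0],
  [[0.03, -0.088, 0], [0, 0, 0], 0],
])

```text
clock: 10.45
tcp_pos: [0.5994, -0.2771, 0.1621]
orientation: [-2.586, -1.781, -0.0]
contact_force: [0.1, 1.5, -1.0]
grip_width: 0.0275
```

Call:
arm_command([
  [[0, 0, 0], [0, 0, 0], 0],
])

```text
clock: 10.55
tcp_pos: [0.5997, -0.2767, 0.1623]
orientation: [-2.585, -1.783, -0.001]
contact_force: [-0.2, 0.6, -0.8]
grip_width: 0.0271
```

Call:
arm_command([
  [[0.0003, -0.0012, -0.03], [0, 0, 0], 0],
  [[0.0003, -0.0012, -0.06], [0, 0, 0], 0],
  [[0.0003, -0.0012, -0.08], [0, 0, 0], 0],
  [[0.0003, -0.0012, -0.09], [0, 0, 0], 0],
  [[0.0003, -0.0012, -0.09], [0, 0, 0], 0],
  [[0.0003, -0.0012, -0.09], [0, 0, 0], 0],
])

```text
clock: 11.15
tcp_pos: [0.6005, -0.2797, 0.0733]
orientation: [2.587, 1.781, 0.001]
contact_force: [-0.6, -0.4, 0.2]
grip_width: 0.0271
```

```bash
python3 - <<'E'
from h import *
a=r.grab_frame("top");s=r.grab_frame("side")
p=r.get_obs()["tcp_pos"]; print(p,r.get_obs()["contact_force"],proj("side",[p[0],p[1],p[2]-.0434]),proj("side",[.6,-.278,.022]))
cv2.imwrite("pics/c5.png",np.hstack([cv2.resize(a[150:250,380:480],None,fx=4,fy=4),cv2.resize(s[230:310,392:472],None,fx=5,fy=5)]))
E
```

```text
[ 0.60084246 -0.28015342  0.07387974] [0.32646915 0.06013929 0.71854801] [432.96479222 273.33824849] [431.42456352 276.12060637]
```

View pics/c5.png

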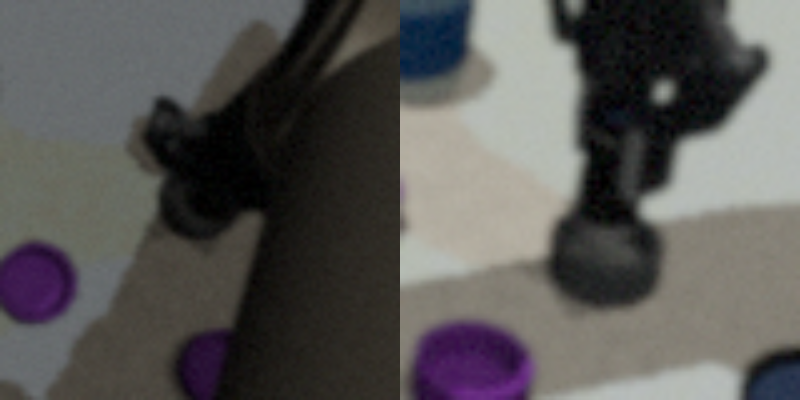

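The lens foot is over the cup: about px 434 against cup centre 433, within ~1 mm, with the bore visible. A small nudge, then lower and release.

Call:
arm_command([
  [[-0.0004, 0.0008, -0.008], [0, 0, 0], 0],
  [[-0.0004, 0.0008, -0.014], [0, 0, 0], 0],
  [[-0.0004, 0.0008, -0.019], [0, 0, 0], 0],
  [[-0.0004, 0.0008, -0.022], [0, 0, 0], 0],
  [[-0.0004, 0.0008, -0.024], [0, 0, 0], 0],
  [[-0.0004, 0.0008, -0.024], [0, 0, 0], 0],
  [[-0.0004, 0.0008, -0.024], [0, 0, 0], 0],
])

```text
clock: 11.95
tcp_pos: [0.5993, -0.279, 0.0495]
orientation: [-2.588, -1.78, -0.0]
contact_force: [-4.0, 3.2, 11.4]
grip_width: 0.0272
```

Floor contact at underside ≈ 6 mm, as expected. Release and go on to lens_52 at (.461,-.1135).

Call:
arm_command([
  [[0, 0, 0.0005], [0, 0, 0], 40],
  [[0, 0, 0.0005], [0, 0, 0], 50],
  [[0, 0, 0.0005], [0, 0, 0], 60],
  [[0, 0, 0.0005], [0, 0, 0], 70],
  [[0, 0, 0.0005], [0, 0, 0], 70],
  [[0, 0, 0.03], [0, 0, 0], 70],
  [[0, 0, 0.07], [0, 0, 0], 70],
  [[0, 0, 0.11], [0, 0, 0], 100],
  [[0, 0, 0.13], [0, 0, 0], 100],
  [[0, 0, 0.13], [0, 0, 0], 100],
])

```text
clock: 12.95
tcp_pos: [0.6014, -0.2803, 0.1823]
orientation: [2.584, 1.777, 0.006]
contact_force: [0.4, -0.4, 0.2]
grip_width: 0.0856
```

Call:
arm_command([
  [[-0.035, 0.04, 0], [0, 0, 0], 100],
  [[-0.07, 0.08, 0], [0, 0, 0], 100],
  [[-0.105, 0.12, 0], [0, 0, 0], 100],
  [[-0.138, 0.166, 0], [0, 0, 0], 100],
  [[-0.138, 0.166, 0], [0, 0, 0], 100],
  [[-0.138, 0.166, 0], [0, 0, 0], 100],
  [[-0.138, 0.166, 0], [0, 0, 0], 100],
])

```text
clock: 13.65
tcp_pos: [0.4617, -0.1133, 0.1781]
orientation: [2.588, 1.781, -0.0]
contact_force: [0.2, -0.6, 0.2]
grip_width: 0.0853
```

```bash
python3 - <<'E'
from h import *
a=r.grab_frame("top");s=r.grab_frame("side")
print(r.get_obs()["tcp_pos"])
cv2.imwrite("pics/c6.png",np.hstack([cv2.resize(a[150:290,320:460],None,fx=3,fy=3),cv2.resize(s[190:330,310:450],None,fx=3,fy=3)])[:, :800])
E
```

```text
[ 0.46219661 -0.1142267   0.17821838]
```

View pics/c6.png

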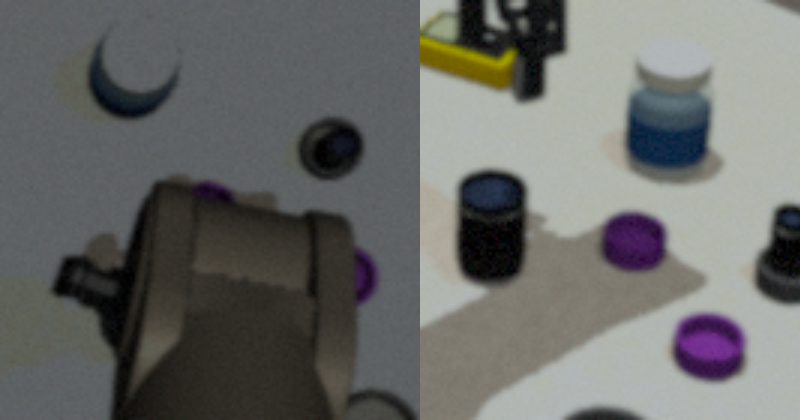

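lens_28 is upright in its cup (top crop (332,147)). Grasp lens_52.

Call:
arm_command([
  [[-0.001, 0.0007, -0.03], [0, 0, 0], 100],
  [[-0.001, 0.0007, -0.06], [0, 0, 0], 100],
  [[-0.001, 0.0007, -0.09], [0, 0, 0], 100],
  [[-0.001, 0.0007, -0.11], [0, 0, 0], 100],
  [[-0.001, 0.0007, -0.13], [0, 0, 0], 100],
  [[-0.001, 0.0007, -0.13], [0, 0, 0], 100],
  [[-0.001, 0.0007, -0.13], [0, 0, 0], 70],
  [[-0.001, 0.0007, -0.13], [0, 0, 0], 0],
  [[-0.001, 0.0007, -0.13], [0, 0, 0], 0],
  [[-0.001, 0.0007, -0.13], [0, 0, 0], 0],
], newtons=60)

```text
clock: 14.75
tcp_pos: [0.4614, -0.1129, 0.0496]
orientation: [2.588, 1.779, 0.003]
contact_force: [-1.3, -1.2, 7.4]
grip_width: 0.0505
```

Call:
arm_command([
  [[0, 0, 0], [0, 0, 0], 0],
  [[0, 0, 0], [0, 0, 0], 0],
  [[0, 0, 0], [0, 0, 0], 0],
])

```text
clock: 15.05
tcp_pos: [0.4614, -0.1129, 0.0496]
orientation: [2.587, 1.779, 0.003]
contact_force: [-0.9, -0.3, 7.1]
grip_width: 0.0507
```

Call:
arm_command([
  [[0, 0, 0.02], [0, 0, 0], 0],
  [[0, 0, 0.05], [0, 0, 0], 0],
  [[0, 0, 0.08], [0, 0, 0], 0],
  [[-0.02, -0.04, 0.08], [0, 0, 0], 0],
  [[-0.04, -0.08, 0.08], [0, 0, 0], 0],
  [[-0.06, -0.12, 0.08], [0, 0, 0], 0],
  [[-0.08, -0.16, 0.08], [0, 0, 0], 0],
  [[-0.0965, -0.193, 0.08], [0, 0, 0], 0],
  [[-0.0965, -0.193, 0.08], [0, 0, 0], 0],
  [[-0.0965, -0.193, 0.08], [0, 0, 0], 0],
])

```text
clock: 16.05
tcp_pos: [0.3634, -0.3059, 0.1286]
orientation: [-2.591, -1.777, -0.0]
contact_force: [0.3, 1.1, -2.3]
grip_width: 0.0508
```

Call:
arm_command([
  [[0, 0, -0.02], [0, 0, 0], 0],
  [[0, 0, -0.04], [0, 0, 0], 0],
  [[0, 0, -0.05], [0, 0, 0], 0],
  [[0, 0, -0.05], [0, 0, 0], 0],
  [[0, 0, -0.05], [0, 0, 0], 0],
  [[0, 0, -0.05], [0, 0, 0], 0],
])

```text
clock: 16.65
tcp_pos: [0.3647, -0.3055, 0.0791]
orientation: [2.587, 1.78, 0.001]
contact_force: [0.9, -0.4, -3.5]
grip_width: 0.0509
```

```bash
python3 - <<'E'
from h import *
a=r.grab_frame("top");s=r.grab_frame("side")
p=r.get_obs()["tcp_pos"]; print(p,r.get_obs()["contact_force"],proj("side",[p[0],p[1],p[2]-.0496]),proj("side",[.3646,-.3055,.022]))
cv2.imwrite("pics/c7.png",np.hstack([cv2.resize(a[245:345,394:494],None,fx=4,fy=4),cv2.resize(s[290:370,332:412],None,fx=5,fy=5)]))
E
```

```text
[ 0.36455547 -0.30563365  0.07909893] [-0.70856123  0.40635842 -1.90479333] [371.16322839 334.27167356] [370.88673964 337.08499169]
```

View pics/c7.png

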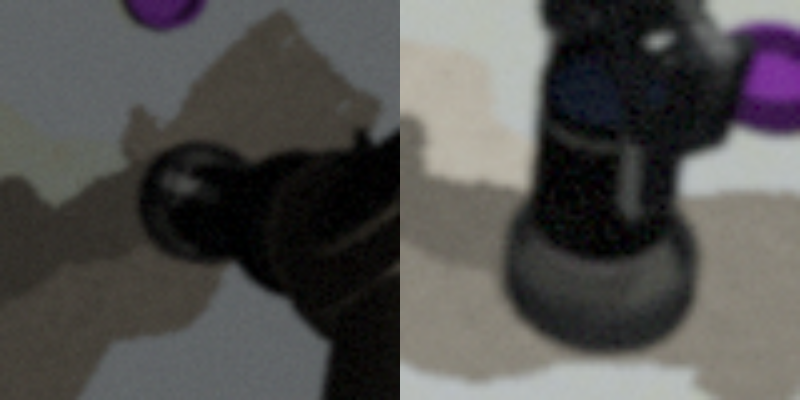

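The lens (crop centre x≈604) is over the cup (centre x≈601). Lower and release.

Call:
arm_command([
  [[0, 0, -0.008], [0, 0, 0], 0],
  [[0, 0, -0.014], [0, 0, 0], 0],
  [[0, 0, -0.019], [0, 0, 0], 0],
  [[0, 0, -0.022], [0, 0, 0], 0],
  [[0, 0, -0.0235], [0, 0, 0], 0],
  [[0, 0, -0.0235], [0, 0, 0], 0],
  [[0, 0, -0.0235], [0, 0, 0], 0],
])

```text
clock: 17.45
tcp_pos: [0.3636, -0.3053, 0.0556]
orientation: [-2.588, -1.779, -0.001]
contact_force: [-4.9, 4.2, 13.9]
grip_width: 0.0507
```

Call:
arm_command([
  [[0, 0, 0.0005], [0, 0, 0], 65],
  [[0, 0, 0.0005], [0, 0, 0], 75],
  [[0, 0, 0.0005], [0, 0, 0], 85],
  [[0, 0, 0.0005], [0, 0, 0], 95],
  [[0, 0, 0.0005], [0, 0, 0], 95],
  [[0, 0, 0.03], [0, 0, 0], 95],
  [[0, 0, 0.07], [0, 0, 0], 95],
  [[0, 0, 0.11], [0, 0, 0], 100],
  [[0, 0, 0.12], [0, 0, 0], 100],
  [[0, 0, 0.12], [0, 0, 0], 100],
], newtons=60)

```text
clock: 18.45
tcp_pos: [0.365, -0.3059, 0.1763]
orientation: [2.586, 1.779, 0.003]
contact_force: [-0.0, 0.5, -0.2]
grip_width: 0.0855
```

Call:
arm_command([
  [[0.04, -0.028, 0], [0, 0, 0], 100],
  [[0.08, -0.056, 0], [0, 0, 0], 100],
  [[0.12, -0.084, 0], [0, 0, 0], 100],
  [[0.168, -0.117, 0], [0, 0, 0], 100],
  [[0.168, -0.117, 0], [0, 0, 0], 100],
  [[0.168, -0.117, 0], [0, 0, 0], 100],
  [[0.168, -0.117, 0], [0, 0, 0], 100],
])

```text
clock: 19.15
tcp_pos: [0.5301, -0.4216, 0.1729]
orientation: [-2.586, -1.777, 0.002]
contact_force: [-1.2, -0.1, -0.2]
grip_width: 0.0852
```

```bash
python3 - <<'E'
from h import *
a=r.grab_frame("top");s=r.grab_frame("side")
print(r.get_obs()["tcp_pos"])
cv2.imwrite("pics/c8.png",np.hstack([cv2.resize(a[180:320,410:550],None,fx=2.8,fy=2.8),cv2.resize(s[230:370,360:500],None,fx=2.8,fy=2.8)]))
E
```

```text
[ 0.53031243 -0.4216328   0.17418454]
```

View pics/c8.png

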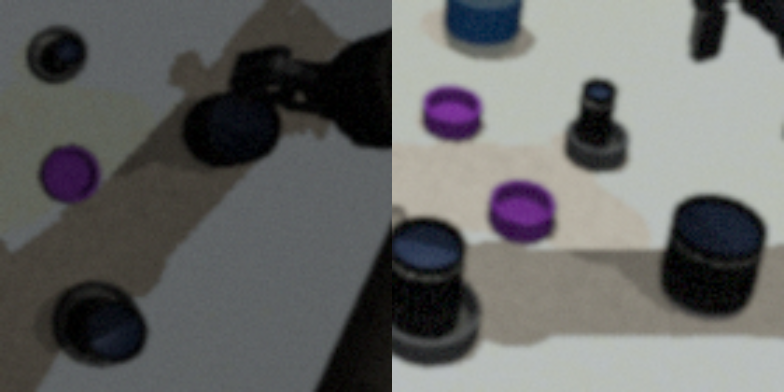

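lens_28 and lens_52 stand in their cups. Moving down over lens_64, with a pose check before straddling it.

Call:
arm_command([
  [[0.0018, -0.0012, -0.03], [0, 0, 0], 100],
  [[0.0018, -0.0012, -0.06], [0, 0, 0], 100],
  [[0.0018, -0.0012, -0.07], [0, 0, 0], 100],
  [[0.0018, -0.0012, -0.07], [0, 0, 0], 100],
  [[0.0018, -0.0012, -0.07], [0, 0, 0], 100],
])

```text
clock: 19.75
tcp_pos: [0.5339, -0.424, 0.1062]
orientation: [2.588, 1.779, 0.001]
contact_force: [1.2, -0.5, 0.0]
grip_width: 0.0851
```

Call:
arm_command([
  [[0, 0, 0], [0, 0, 0], 100],
])

```text
clock: 19.85
tcp_pos: [0.5345, -0.4243, 0.1067]
orientation: [2.587, 1.779, 0.002]
contact_force: [-0.3, -0.2, 0.1]
grip_width: 0.0855
```

Call:
arm_command([
  [[-0.002, 0.0012, -0.02], [0, 0, 0], 100],
  [[-0.002, 0.0012, -0.04], [0, 0, 0], 100],
  [[-0.002, 0.0012, -0.055], [0, 0, 0], 100],
  [[-0.002, 0.0012, -0.064], [0, 0, 0], 100],
  [[-0.002, 0.0012, -0.064], [0, 0, 0], 100],
  [[-0.002, 0.0012, -0.064], [0, 0, 0], 80],
  [[-0.002, 0.0012, -0.064], [0, 0, 0], 0],
  [[-0.002, 0.0012, -0.064], [0, 0, 0], 0],
  [[-0.002, 0.0012, -0.064], [0, 0, 0], 0],
  [[-0.002, 0.0012, -0.064], [0, 0, 0], 0],
], newtons=70)

```text
clock: 20.85
tcp_pos: [0.5326, -0.4232, 0.0423]
orientation: [2.587, 1.779, 0.002]
contact_force: [0.5, 1.1, 5.9]
grip_width: 0.0626
```

Call:
arm_command([
  [[0, 0, 0], [0, 0, 0], 0],
  [[0, 0, 0], [0, 0, 0], 0],
  [[0, 0, 0.01], [0, 0, 0], 0],
  [[0, 0, 0.03], [0, 0, 0], 0],
  [[0, 0, 0.06], [0, 0, 0], 0],
  [[0, 0, 0.09], [0, 0, 0], 0],
  [[0, 0, 0.12], [0, 0, 0], 0],
  [[0, 0, 0.12], [0, 0, 0], 0],
])

```text
clock: 21.65
tcp_pos: [0.5335, -0.4242, 0.1658]
orientation: [2.583, 1.776, 0.004]
contact_force: [0.0, -0.1, -2.6]
grip_width: 0.0628
```

Call:
arm_command([
  [[-0.002, 0.03, 0], [0, 0, 0], 0],
  [[-0.004, 0.07, 0], [0, 0, 0], 0],
  [[-0.006, 0.11, 0], [0, 0, 0], 0],
  [[-0.008, 0.15, 0], [0, 0, 0], 0],
  [[-0.01, 0.19, 0], [0, 0, 0], 0],
  [[-0.012, 0.23, 0], [0, 0, 0], 0],
  [[-0.014, 0.27, 0], [0, 0, 0], 0],
  [[-0.016, 0.31, 0], [0, 0, 0], 0],
  [[-0.018, 0.35, 0], [0, 0, 0], 0],
  [[-0.02, 0.39, 0], [0, 0, 0], 0],
])

```text
clock: 22.65
tcp_pos: [0.5106, -0.0308, 0.1601]
orientation: [-2.588, -1.78, 0.002]
contact_force: [0.1, 1.0, -2.2]
grip_width: 0.0625
```

Call:
arm_command([
  [[-0.002, 0.04, 0], [0, 0, 0], 0],
  [[-0.004, 0.08, 0], [0, 0, 0], 0],
  [[-0.006, 0.12, 0], [0, 0, 0], 0],
  [[-0.008, 0.16, 0], [0, 0, 0], 0],
  [[-0.01, 0.2, 0], [0, 0, 0], 0],
  [[-0.013, 0.24, 0], [0, 0, 0], 0],
  [[-0.016, 0.28, 0], [0, 0, 0], 0],
  [[-0.02, 0.32, 0], [0, 0, 0], 0],
  [[-0.02, 0.35, 0], [0, 0, 0], 0],
  [[-0.02, 0.35, 0], [0, 0, 0], 0],
])

```text
clock: 23.65
tcp_pos: [0.4896, 0.3234, 0.1598]
orientation: [-2.58, -1.789, -0.0]
contact_force: [-0.8, -0.6, -3.4]
grip_width: 0.0625
```

Call:
arm_command([
  [[0, 0, 0], [0, 0, 0], 0],
  [[0, 0, 0], [0, 0, 0], 0],
])

```text
clock: 23.85
tcp_pos: [0.4916, 0.3158, 0.1602]
orientation: [2.589, 1.778, -0.003]
contact_force: [1.0, 0.1, -2.5]
grip_width: 0.0625
```

Call:
arm_command([
  [[-0.002, 0.04, 0], [0, 0, 0], 0],
  [[-0.004, 0.08, 0], [0, 0, 0], 0],
  [[-0.005, 0.114, 0], [0, 0, 0], 0],
  [[-0.005, 0.114, -0.03], [0, 0, 0], 0],
  [[-0.005, 0.114, -0.06], [0, 0, 0], 0],
  [[-0.005, 0.114, -0.08], [0, 0, 0], 0],
  [[-0.005, 0.114, -0.09], [0, 0, 0], 0],
  [[-0.005, 0.114, -0.09], [0, 0, 0], 0],
  [[-0.005, 0.114, -0.09], [0, 0, 0], 0],
])

```text
clock: 24.75
tcp_pos: [0.4877, 0.4313, 0.0717]
orientation: [2.589, 1.779, 0.002]
contact_force: [-0.2, -0.6, -2.2]
grip_width: 0.0626
```

```bash
python3 - <<'E'
from h import *
a=r.grab_frame("top");s=r.grab_frame("side")
p=r.get_obs()["tcp_pos"]; print(p,r.get_obs()["contact_force"],proj("side",[p[0],p[1],p[2]-.0423]),proj("side",[.4865,.4298,.022]))
cv2.imwrite("pics/c9.png",np.hstack([cv2.resize(a[200:300,93:193],None,fx=4,fy=4),cv2.resize(s[150:230,164:244],None,fx=5,fy=5)]))
E
```

```text
[0.48775308 0.43197228 0.07238082] [ 0.02683302  0.15919677 -1.5507581 ] [203.55456084 180.98725817] [203.96743455 183.87860934]
```

View pics/c9.png

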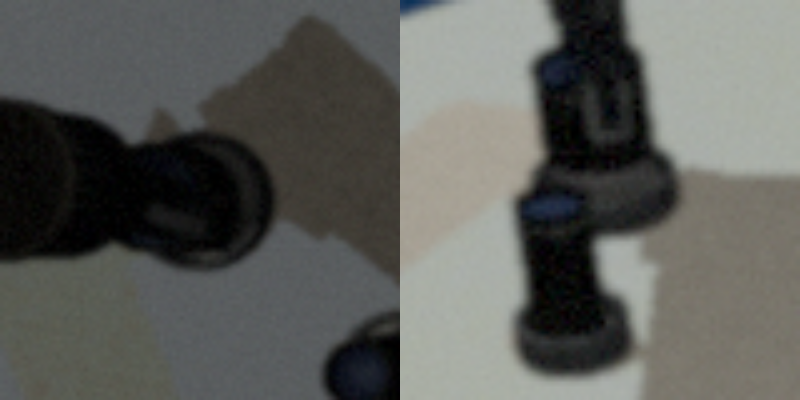

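The lens (side crop centre x≈601) is over the cup (≈600). Small xy trim, then lower.

Call:
arm_command([
  [[-0.001, -0.0015, -0.008], [0, 0, 0], 0],
  [[-0.001, -0.0015, -0.014], [0, 0, 0], 0],
  [[-0.001, -0.0015, -0.019], [0, 0, 0], 0],
  [[-0.001, -0.0015, -0.022], [0, 0, 0], 0],
  [[-0.001, -0.0015, -0.024], [0, 0, 0], 0],
  [[-0.001, -0.0015, -0.024], [0, 0, 0], 0],
  [[-0.001, -0.0015, -0.024], [0, 0, 0], 0],
])

```text
clock: 25.55
tcp_pos: [0.4853, 0.4299, 0.0483]
orientation: [-2.588, -1.78, 0.002]
contact_force: [-5.9, -4.7, 11.7]
grip_width: 0.0625
```

On the floor (underside ≈ 6 mm). Release, rise and clear the view.

Call:
arm_command([
  [[0, 0, 0.0005], [0, 0, 0], 80],
  [[0, 0, 0.0005], [0, 0, 0], 90],
  [[0, 0, 0.0005], [0, 0, 0], 100],
  [[0, 0, 0.0005], [0, 0, 0], 100],
  [[0, 0, 0.0005], [0, 0, 0], 100],
  [[0, 0, 0.03], [0, 0, 0], 100],
  [[0, 0, 0.07], [0, 0, 0], 100],
  [[0, 0, 0.12], [0, 0, 0], 100],
  [[0, 0, 0.16], [0, 0, 0], 100],
  [[0, 0, 0.2], [0, 0, 0], 100],
])

```text
clock: 26.55
tcp_pos: [0.4858, 0.43, 0.2489]
orientation: [-2.588, -1.78, -0.001]
contact_force: [1.1, 0.0, -1.5]
grip_width: 0.0855
```

Call:
arm_command([
  [[-0.04, 0.03, 0], [0, 0, 0], 100],
  [[-0.08, 0.06, 0], [0, 0, 0], 100],
  [[-0.12, 0.09, 0], [0, 0, 0], 100],
  [[-0.16, 0.12, 0], [0, 0, 0], 100],
  [[-0.2, 0.15, 0], [0, 0, 0], 100],
  [[-0.24, 0.18, 0], [0, 0, 0], 100],
  [[-0.26, 0.2, 0], [0, 0, 0], 100],
  [[-0.26, 0.2, 0], [0, 0, 0], 100],
  [[-0.26, 0.2, 0], [0, 0, 0], 100],
  [[-0.26, 0.2, 0], [0, 0, 0], 100],
])

```text
clock: 27.55
tcp_pos: [0.2276, 0.629, 0.2468]
orientation: [2.59, 1.777, 0.001]
contact_force: [0.5, -0.6, 0.1]
grip_width: 0.0855
```

```bash
python3 - <<'E'
from h import *
a=r.grab_frame("top");s=r.grab_frame("side"); cv2.imwrite("pics/top9.png",a); cv2.imwrite("pics/side9.png",s); print(r.get_obs()["tcp_pos"])
c=[cv2.resize(a[v-22:v+22,u-22:u+22],None,fx=4,fy=4) for u,v in((430,200),(192,290),(444,295),(143,250))]
d=[cv2.resize(s[v-22:v+22,u-22:u+22],None,fx=4,fy=4) for u,v in((432,270),(197,203),(372,325),(204,177))]
cv2.imwrite("pics/fin.png",np.vstack([np.hstack(c),np.hstack(d)]))
# lens glass: blue-ish top disc, cast onto lens-top height in each view
C={"28":(.6003,-.2787,.060),"40":(.386,.3095,.085),"52":(.365,-.3055,.072),"64":(.4865,.4298,.062)}
for k,(x,y,h) in C.items():
    for n,im in(("top",a),("side",s)):
        p=proj(n,[x,y,h+.006]); u,v=p.round().astype(int); w=16
        q=im[v-w:v+w,u-w:u+w].astype(int); m=((q[...,0]-q[...,2]>7)&(q.sum(2)<170)).astype(np.uint8)
        kk,l,st,ce=cv2.connectedComponentsWithStats(m)
        if kk<2: print(k,n,"none"); continue
        i=1+np.argmax(st[1:,4]); g=onplane(n,ce[i]+[u-w,v-w],h+.006)[:2]
        print(k,n,"glass area",st[i][4],"offset from cup mm",((g-[x,y])*1000).round(1))
E
```

```text
[0.22771899 0.62900014 0.24695198]
28 top glass area 47 offset from cup mm [-4.6  3. ]
28 side glass area 40 offset from cup mm [-8.2 -3.8]
40 top glass area 140 offset from cup mm [-3.5 -1.2]
40 side glass area 72 offset from cup mm [-6.3 -9.5]
52 top glass area 285 offset from cup mm [-2.5  3.5]
52 side glass area 309 offset from cup mm [-6.3 -3.1]
64 top glass area 423 offset from cup mm [-3.5 -2.1]
64 side glass area 138 offset from cup mm [ -7.  -11.1]
```

View pics/fin.png

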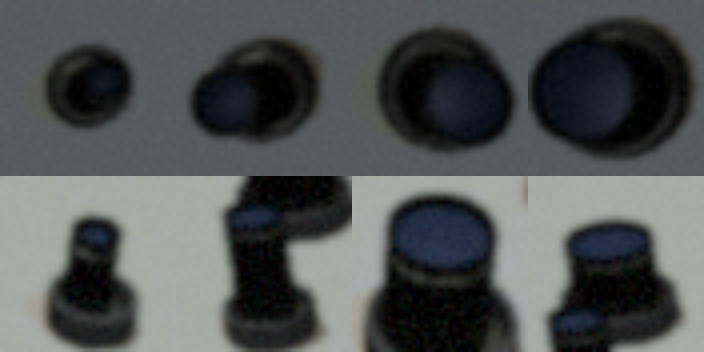

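All four stand upright in their cups. The glass offsets look like a common bias, since the glass is recessed below the top I assumed. I'll calibrate it with the same measure on the starting images.

```bash
python3 - <<'E'
from h import *
C={"28":(.6003,-.2787,.060),"40":(.386,.3095,.085),"52":(.365,-.3055,.072),"64":(.4865,.4298,.062)}
L={"28":(.464,.121,.060),"40":(.615,.26,.085),"52":(.461,-.1135,.072),"64":(.532,-.4227,.062)}
def meas(n,im,x,y,h):
    p=proj(n,[x,y,h]); u,v=p.round().astype(int); w=16
    q=im[v-w:v+w,u-w:u+w].astype(int); m=((q[...,0]-q[...,2]>7)&(q.sum(2)<170)).astype(np.uint8)
    kk,l,st,ce=cv2.connectedComponentsWithStats(m); i=1+np.argmax(st[1:,4]); return (onplane(n,ce[i]+[u-w,v-w],h-.002)[:2]-[x,y])*1000
for k in C:
    for n in("top","side"):
        x,y,h=C[k]; f=meas(n,cv2.imread(f"pics/{n}9.png"),x,y,h+.006); b=meas(n,cv2.imread(f"pics/{n}0.png"),*L[k]); print(k,n,f.round(1),"start bias",b.round(1),"net",(f-b).round(1))
for i in("0","9"):
    im=cv2.imread(f"pics/top{i}.png"); hsv=cv2.cvtColor(im,40)
    for nm,m,bx in(("meter",cv2.inRange(hsv,(20,120,40),(35,255,255)),(150,200,240,310)),("jar",cv2.inRange(hsv,(85,80,20),(115,255,255)),(150,195,340,390))):
        z=np.zeros_like(m); z[bx[0]:bx[1],bx[2]:bx[3]]=m[bx[0]:bx[1],bx[2]:bx[3]]; M_=cv2.moments(z,True); print(nm,i,M_["m10"]/M_["m00"],M_["m01"]/M_["m00"])
E
```

```text
28 top [-4.3  2.5] start bias [-2.1  0.4] net [-2.2  2.1]
28 side [-5.8 -2.4] start bias [-2.6 -4.5] net [-3.2  2.1]
40 top [-3.6 -0.5] start bias [-3.  -1.6] net [-0.7  1. ]
40 side [-4.5 -6.2] start bias [72.6 47.3] net [-77.1 -53.4]
52 top [-2.6  2.9] start bias [-2.   1.6] net [-0.7  1.3]
52 side [-4.6 -1.8] start bias [-3.5 -3.3] net [-1.   1.5]
64 top [-3.5 -1.2] start bias [-1.9  3.3] net [-1.5 -4.5]
64 side [-5.  -7.5] start bias [-3.6 -1.6] net [-1.4 -5.9]
meter 0 275.59060402684565 180.4731543624161
jar 0 360.6793893129771 181.53435114503816
meter 9 275.5066225165563 180.77152317880794
jar 9 360.392 181.432
```

Net offsets are a few mm at most. A lens on the cup floor can only be 6 mm off-axis in any case, and the limit is 8 mm. The jar and meter haven't moved. Handing in.

```bash
python3 -c "
from bench import r
print(r.hand_in())"
```

```text
the job is handed in; nothing more can be done
None
```

All four lenses are put away, each in the cup of its own size. I placed lens_40, then 28, 52 and 64, and handed the job in at about 28 s. I located everything from the two camera views.

- **Placing:** Each lens was lowered to the cup floor before the jaws opened. For 28, 52 and 64 the tool felt about 12–14 N of floor contact with the underside at about 6 mm. For 40 I went by height alone, with the last reading about 1.5 mm above the floor.
- **Upright:** The final pictures from both cameras show all four standing in their cups. I judged the lean by eye and did not measure it.
- **Centring:** Measured offsets from the cup axes, corrected against the starting pictures, were about 1–4 mm for 28, 40 and 52.
- **Checks that disagreed:** Lens_64 read about 5–6 mm off in y. I put most of that down to an error in the glass height I assumed, which shifts readings in opposite directions at the two sides of the bench. The side-view correction for lens_40 failed because the starting picture picked up the wrong patch, so I ignored it. The cups' 6 mm of side clearance keeps any lens on the floor inside the 8 mm limit.
- **Bystanders:** The jar and multimeter show less than 0.4 px of movement, about 1 mm. At hand-in the gripper was open and well clear of everything.

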